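# Release the swing clamp and hold the flange up for inspection

### The job

Free the steel pipe flange from its clamping fixture: first swing the clamp lever by its red knob about a quarter turn clockwise, until its long arm lies centred along the green release mark, and leave it there. Then take the flange by its hub, lift it straight up, keeping it level all the way, and hold it still and level in the gripper above its nest, at least 10 cm above the plate, for its underside to be inspected; finish while still holding it there. Do not disturb the other parts lying on the bench.

Things in the scene. Friction and masses are not known exactly. Their poses are not given: they have to be found in the camera images.
- clamp_fixture: aluminium plate 162 x 232 x 12 mm fixed flat to the bench. Origin on its underside, below the nest's centre; z up. It reaches x = -100 to +62, y = -165 to +67 mm. Four locating pins, 10 mm thick, 11 mm high, stand on a 63 mm radius round the nest at 40, 140, 220 and 320 degrees from +x, 2 mm clear of the flange. The lever's pivot is at x = 0, y = -80 mm.
- nest (a point): centre of the nest on the plate's top surface, 12 mm above the fixture's origin
- flange: round grey steel pipe flange, 0.6 to 0.9 kg, flat in the nest; origin at the centre of its underside, z up. Rim 112 mm across, 17 mm thick; the round hub on it is 66 mm across, from 17 to 36 mm above the underside: grip the hub from above across its diameter, fingers clear of the pivot, fingertips just above the rim. While clamped, the lever's foot lies over the rim.
- clamp_lever (a joint): lever angle, rad: 0 = clamped, short arm (42 mm) to the flange's centre, long arm with knob along the fixture's -y; grows clockwise seen from above; 1.571 = long arm over the green mark, along the fixture's -x. Range -0.4 to 2.2, starts within 0.3 of 0; no spring, about 0.15 N m of friction, stays where left. Steel bar 18 mm wide, 10 mm thick, top 43 mm above the bench.
- lever_knob (a point): middle of the red round upright knob at the end of the lever's long arm, 70 mm from the pivot; knob 24 mm across, from 52 to 88 mm above the bench, this point at 70 mm
- pivot (a point): on the lever's vertical pivot axis, at the height of the bar (38 mm above the bench); the nut on top reaches 53 mm above the bench
- release_mark (a point): on the plate's top, the point of the green painted bar (68 x 28 mm) above which the knob stands when the lever is on its mark
- bush_steel: bystander: grey steel bush, 42 mm across, 40 mm high; origin at the centre of its underside
- die_ring: bystander: grey steel ring, 80 mm across, 26 mm high; origin at the centre of its underside
- electrical_tape: bystander: roll of black tape, 59 mm across, 19 mm high; origin at the centre of its underside
Mind the look-alikes: they are no part of the job. Leave any blue look-alike of the flange alone.

How it is judged:
By the outcome, as a careful person would: the job done as asked, in the order asked, and still so for the second after the job is handed in, while the arm keeps its last pose, push and grip.
It also fails if it takes over 53 s, if anything falls off the work surface, if the arm or the gripper's body presses on something with over 40 N, if the wrist force passes 120 N, or if a joint passes its speed limit or range.

### The arm

A 7-joint arm with a two-finger parallel gripper is mounted at the origin on the work surface; the furniture and walls round the work are solid. World frame = base frame: x ahead of the robot, y to its left, z up, the work surface at z = 0. Lengths are in m, angles in rad, forces in N, time in s.
With the tool pointing down it reaches from about 0.4 to 0.85 m from the base axis. Payload 10.4 kg.
Tool frame: the origin (TCP) lies between the finger pads; the fingertips stand 14 mm ahead of it and the grasp point (between the pads) lies 5 mm behind it (r.finger_overhang is the z of the fingertips in the tool frame, in m); z points along the fingers, y is the line along which they close (so a half turn about z gives the same grasp; the last joint's range is limited). The gripper opens to 87 mm and grips with 3 to 60 N. Pads are 19 mm wide; open, the fingers measure 117 mm over their backs; the gripper's body (75 mm by 190 mm) begins 51 mm behind the grasp point.
Start: joints at [-1.291, 0.332, -0.065, 1.46, 0.022, 1.35, -0.088], TCP at [0.186, 0.597, 0.237] pointing down, gripper open.
Joint ranges: [-2.6, 2.6], [-0.5, 2.12], [-1.47, 1.34], [0.16, 2.42], [-1.27, 4.41], [0.06, 2.06], [-2.6, 2.6]. Speed limits (rad/s): [2.22, 2.22, 2.79, 2.79, 3.14, 3.14, 3.14].

### API

Orientations are given as a unit quaternion [x, y, z, w].
In Python, from bench import r, optics gives the robot as it stands.
- The arm moves only by the shell command python3 -m pendant 'ROWS' [FORCE]. ROWS is JSON, a list of rows, each a list of 7 numbers: the closure, from -1 (fully open) to 1 (shut), then the shift along the tool's x, y, z scaled (see below), then the turn, a rotation vector about the tool's x, y, z scaled (see below). In form: [[grip, x, y, z, rx, ry, rz], ...]. A call has 1 to 8 rows; each row is the pose to reach, as a shift and turn from the pose commanded when the call began, along the tool's axes at that moment; what a row does not reach only later rows make up. The controller multiplies each number of a shift by 0.3 m and each number of a turn by 120 degrees. A row lasts 1/8 s, in which the tool goes at most 62.5 mm and 10.7 degrees, less where a joint would pass 70% of its speed; a pose out of reach is approached as far as the arm can. A call with a number of a shift or a turn outside -1 to 1 is refused whole. A call with a gripper value outside its range is refused whole. The fingers move at their own pace and stop on an object; FORCE is the grip in N (left out, the last holds). Time passes only in rows, so rows that repeat a pose let the fingers close. It gives the time, the measured TCP pose, the force, the opening and the grip force at its end, in the units of the state.
- r.read_state(): the state, without advancing time (a new reading comes with each control period).
- optics.camera(name): name is "side" or "top" or "wrist"; returns a dict with "pixels" (400x640x3 uint8, red, green, blue), "vfov" (degrees; the focal length in pixels is half the picture's height over the tangent of half this angle, whatever the lens; pixels are square), "cx", "cy" (the principal point, pixels), "rvec" (rotation vector, rad) and "tvec" (3), from world to camera coordinates, as OpenCV has them. Camera axes: x right, y down, z forward; pixel columns grow to the right and rows downward; lengths in m; the calibration is good to about 2 mm. A picture is of the moment at which its call begins. There is no depth.
- r.close_job(): hands the job in; it is judged then, once.
The state is a dict: "time": time; "joint_positions": joint angles; "joint_vel": joint speeds; "joint_torque": joint torques, N m; "ee_pos": TCP position; "eef_rot": TCP orientation; "ft_force": force on the tool from outside, world axes, zero at the start; "torque": the same for the moment, N m; "width": finger opening in m; "grip_force": force on a finger pad.
Only numpy, scipy, OpenCV 4.12 (cv2) and the standard library are available. Lean on these libraries where they do the work, as an engineer would, in place of code of your own. Each camera call takes 0.05 s, during which the arm holds its last target. There are 200 camera calls.

## Working session

There is one attempt and no reset: what is moved stays moved. The work goes in short steps, Python scripts to look and compute and a shell command to move; the robot and the scene stay as the last step left them, time stands still between calls to the robot, and variables do not carry over. Pictures are saved under pics/ and viewed, at most 10 in all, crops included, and the job is handed in when it is done.

```bash
ls; mkdir -p pics
python3 - <<'E'
from bench import r, optics
import cv2,numpy as np
s=r.read_state(); print(s['time'],s['ee_pos'],s['eef_rot'],s['width'])
ims=[]
for n in ['top','side']:
    c=optics.camera(n); cv2.imwrite(f'pics/{n}0.png',c['pixels'][:,:,::-1]); print(n,{k:v for k,v in c.items() if k!='pixels'})
E
```

```text
pics
0.0 [0.18622793 0.59620975 0.23572076] [ 1.50772088e-01  9.88568272e-01 -7.35825669e-04 -8.93187831e-05] 0.08682563481571008
top {'vfov': 50.983981722179266, 'cx': 321.346855833452, 'cy': 195.2023317745113, 'rvec': array([ 2.1485779 , -2.19214027,  0.10449116]), 'tvec': array([0.52978364, 0.49320603, 1.12567349])}
side {'vfov': 45.86586800634544, 'cx': 323.07905490880876, 'cy': 199.18430190253264, 'rvec': array([2.13298205e+00, 3.55105955e-02, 1.55601273e-03]), 'tvec': array([-0.51054855,  0.30950788,  0.80094552])}
```

View pics/top0.png

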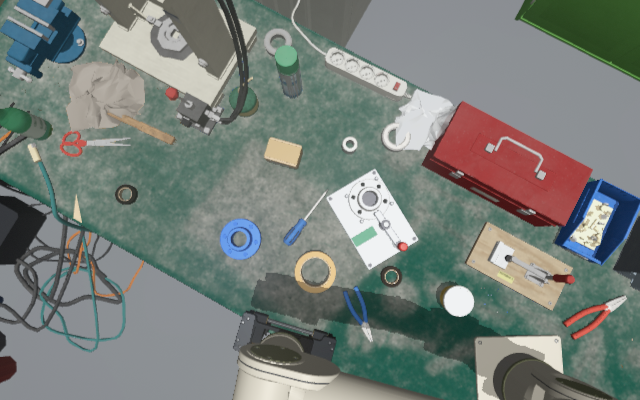

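View pics/side0.png

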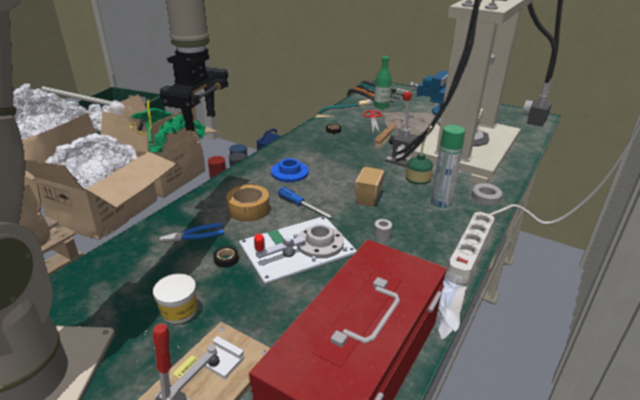

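Candidates:
- **Flange:** the grey one on the white plate at top (370,198), or the blue look-alike at (240,239). The ring at (315,270), ring at (277,40) and ring at (397,135) are not flanges.
- **Knob:** the red one on the plate at (402,246), or the toggle-clamp handle at (570,280) or the press knob at (172,94).

I choose the grey flange and the plate's knob, and check both in one crop.

```bash
cat > h.py <<'E'
import cv2,numpy as np
from bench import r, optics
class Cam:
    def __init__(s,name):
        c=optics.camera(name); s.im=c['pixels']; f=200/np.tan(np.radians(c['vfov']/2))
        s.K=np.array([[f,0,c['cx']],[0,f,c['cy']],[0,0,1]]); s.R=cv2.Rodrigues(c['rvec'])[0]; s.t=c['tvec']
        s.rv=c['rvec']; s.o=-s.R.T@s.t
    def ray(s,p): return s.R.T@np.linalg.inv(s.K)@[p[0],p[1],1]
    def plane(s,p,z): d=s.ray(p); return s.o+d*(z-s.o[2])/d[2]
    def proj(s,X): return cv2.projectPoints(np.float64(X).reshape(-1,3),s.rv,s.t,s.K,None)[0].reshape(-1,2)
def tri(obs):
    A=[];b=[]
    for c,p in obs:
        d=c.ray(p); d/=np.linalg.norm(d); P=np.eye(3)-np.outer(d,d); A.append(P); b.append(P@c.o)
    X=np.linalg.lstsq(np.vstack(A),np.hstack(b),rcond=None)[0]
    return X,[float(np.linalg.norm(c.proj(X)[0]-p)) for c,p in obs]
def blobs(im,lo,hi,box,amin=15):
    h=cv2.cvtColor(im,cv2.COLOR_RGB2HSV); m=cv2.inRange(h,lo,hi)
    if lo[0]==0 and hi[0]<15: m|=cv2.inRange(h,(170,lo[1],lo[2]),(180,255,255))
    k=np.zeros_like(m); x0,y0,x1,y1=box; k[y0:y1,x0:x1]=m[y0:y1,x0:x1]
    n,_,st,ce=cv2.connectedComponentsWithStats(k)
    return [(ce[i],st[i]) for i in range(1,n) if st[i,4]>=amin]
E
python3 - <<'E'
from h import *
T=Cam('top');S=Cam('side')
bt=(320,165,425,275);bs=(235,205,360,285)
rt=blobs(T.im,(0,120,80),(8,255,255),bt); rs=blobs(S.im,(0,120,80),(8,255,255),bs)
gt=blobs(T.im,(50,60,80),(85,255,255),(345,220,385,255)); gs=blobs(S.im,(50,60,80),(85,255,255),(262,225,300,248))
for n,b in zip(['rt','rs','gt','gs'],[rt,rs,gt,gs]): print(n,[(c.round(1),s) for c,s in b])
print('knob tri',tri([(T,rt[0][0]),(S,rs[0][0])]))
if gt and gs: print('green tri',tri([(T,gt[0][0]),(S,gs[0][0])]), T.plane(gt[0][0],.012))
a=cv2.resize(T.im[165:275,320:425],None,fx=4,fy=4,interpolation=cv2.INTER_CUBIC)
b=cv2.resize(S.im[205:285,235:360],None,fx=3,fy=3,interpolation=cv2.INTER_CUBIC)
o=np.zeros((440,800,3),np.uint8);o[:,:420]=a;o[:240,422:797]=b
cv2.imwrite('pics/crop1.png',o[:,:,::-1])
E
```

```text
rt [(array([402.3, 246.4]), array([398, 243,  10,   8,  47], dtype=int32))]
rs [(array([258.7, 241.9]), array([254, 234,  10,  17, 138], dtype=int32)), (array([348.3, 272.2]), array([327, 248,  33,  37, 624], dtype=int32))]
gt [(array([363.8, 236. ]), array([352, 227,  24,  19, 210], dtype=int32))]
gs [(array([275.7, 236.3]), array([268, 230,  16,  14, 134], dtype=int32))]
knob tri (array([0.36202798, 0.31205531, 0.07132753]), [0.2676463251154018, 0.32094285338715656])
green tri (array([0.38855901, 0.40589344, 0.01742187]), [0.5308664665075032, 0.6064890742189928]) [0.38998288 0.40554735 0.012     ]
```

View pics/crop1.png

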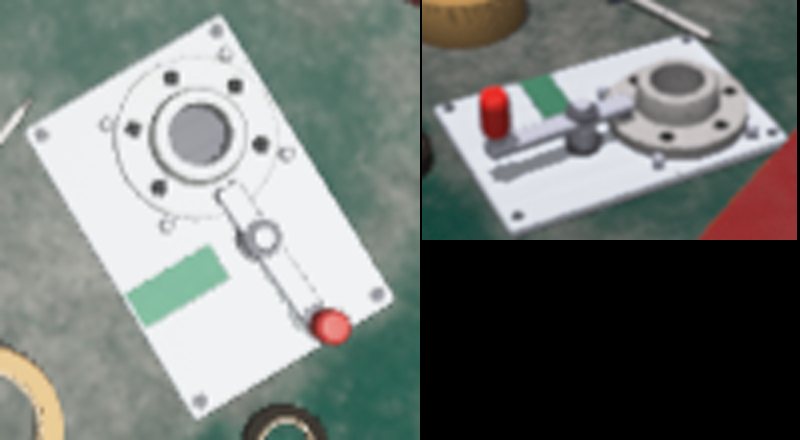

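The crop confirms the choice. The grey flange has its hub at crop (200,134), the pivot nut is at (262,237), the red knob at (331,326) and the green mark at (178,285). Next I get the fixture frame from the plate's outline.

```bash
cat >> h.py <<'E'
def fixture(T):
    x0,y0,x1,y1=320,165,425,275
    h=cv2.cvtColor(T.im,cv2.COLOR_RGB2HSV); m=np.zeros(h.shape[:2],np.uint8)
    m[y0:y1,x0:x1]=cv2.inRange(h,(0,0,165),(180,40,255))[y0:y1,x0:x1]
    m=cv2.morphologyEx(m,cv2.MORPH_OPEN,np.ones((3,3)))
    cs=max(cv2.findContours(m,0,cv2.CHAIN_APPROX_NONE)[0],key=cv2.contourArea)
    P=np.array([T.plane(p,.012)[:2] for p in cv2.convexHull(cs)[:,0]],np.float32)
    return cv2.minAreaRect(P),P
E
python3 - <<'E'
from h import *
T=Cam('top');S=Cam('side')
(rc,P)=fixture(T); print('rect',rc)
cor=cv2.boxPoints(rc)
g=T.plane([363.8,236],.012)[:2]; k=np.array([.3620,.3121])
c=np.array(rc[0])
# long edge axis = fixture y, nest side = away from knob/green
e=[cor[1]-cor[0],cor[2]-cor[1]]; L=max(e,key=np.linalg.norm); y=L/np.linalg.norm(L)
if y@(g-c)>0: y=-y
x=np.array([y[1],-y[0]])
W=lambda a,b: c+x*(a+.019)+y*(b+.049)
n=W(0,0);pv=W(0,-.08);mk=W(-.07,-.08)
print('x',x,'y',y,'nest',n,'pivot',pv,'mark',mk,'green centroid in fix',((g-n)@x,(g-n)@y))
print('knob-pivot',k-pv,np.linalg.norm(k-pv))
d=k-pv; print('lever angle', np.arctan2(d@-x,d@-y))
# bore: dark ellipse in hub top
for nm,C,box in [('top',T,(355,183,387,215)),('side',S,(305,218,345,250))]:
    x0,y0,x1,y1=box; gr=cv2.cvtColor(C.im,cv2.COLOR_RGB2GRAY)[y0:y1,x0:x1]
    gr=cv2.resize(gr,None,fx=4,fy=4,interpolation=cv2.INTER_CUBIC)
    _,m=cv2.threshold(gr,0,255,cv2.THRESH_OTSU|cv2.THRESH_BINARY_INV)
    for ct in cv2.findContours(m,0,2)[0]:
        if cv2.contourArea(ct)>300:
            el=cv2.fitEllipse(cv2.convexHull(ct)); p=(np.array(el[0])+.5)/4-.5+[x0,y0]
            print(nm,p,np.array(el[1])/4,el[2],C.plane(p,.048))
print('pred hub top px',T.proj([*n,.048]),S.proj([*n,.048]), 'pivot top', T.proj([*pv,.053]),S.proj([*pv,.053]))
E
```

```text
rect ((0.4378826320171356, 0.38378193974494934), (0.23235172033309937, 0.16420620679855347), 29.537317276000977)
x [ 0.49299023 -0.8700348 ] y [0.8700348  0.49299023] nest [0.48988115 0.3914078 ] pivot [0.42027837 0.35196858] mark [0.38576905 0.41287102] green centroid in fix (np.float64(-0.061424784432361275), np.float64(-0.07991310936751717))
knob-pivot [-0.05827837 -0.03986858] 0.0706107062264167
lever angle -0.08445569132291318
top [369.80865669 197.95114708] [15.99225235 16.25993347] 118.50843048095703 [0.49142308 0.38982841 0.048     ]
top [368.34643173 199.02004623] [23.32591248 24.47104073] 136.96400451660156 [0.48862249 0.39384119 0.048     ]
side [319.26628685 236.18257332] [21.35729408 39.55905533] 84.33548736572266 [0.49209153 0.36988471 0.048     ]
side [319.58805275 231.02926826] [11.0074358  18.93214417] 90.88127136230469 [0.492205  0.3898846 0.048    ]
side [345.17645645 227.8876276 ] [15.14086437 52.26042175] 130.6466522216797 [0.5518942  0.40513456 0.048     ]
pred hub top px [[369.23831561 198.53487488]] [[318.61038264 230.61622422]] pivot top [[385.10765757 224.16036002]] [[287.17850088 238.29670198]]
```

```bash
cat >> h.py <<'E'
from scipy.spatial.transform import Rotation as Rn
def rows(target,yang=None):
    s=r.read_state(); R=Rn.from_quat(s['eef_rot']); d=R.inv().apply(np.array(target)-s['ee_pos'])/.3
    # level, with finger line at angle yang (deg, mod 180)
    y=R.as_matrix()[:,1]; a=np.radians(yang) if yang is not None else np.arctan2(y[1],y[0])
    Y=np.array([np.cos(a),np.sin(a),0]); Y=Y if Y@y>0 else -Y; Z=np.array([0,0,-1.]); G=Rn.from_matrix(np.c_[np.cross(Y,Z),Y,Z])
    print('t',s['time'],'shift',d.round(4),'turn',(np.degrees((R.inv()*G).as_rotvec())/120).round(4))
E
python3 - <<'E'
from h import *
T=Cam('top');S=Cam('side')
print('flange',tri([(T,[369.8,197.95]),(S,[319.5,231.0])]))
print('toolbox corner',tri([(T,[426,165]),(S,[365,242])]))
print('tb corner plane .15',T.plane([426,165],.15))
print('pot',T.plane([459,300],.08), 'tape',T.plane([391,276],.019))
rows([.362,.312,.23]); rows([.362,.312,.07])
E
```

```text
flange (array([0.49171194, 0.38987717, 0.04804261]), [0.10763134385599901, 0.12431178467185751])
toolbox corner (array([0.57601175, 0.25359045, 0.12158904]), [4.0772574842732805, 5.174829882671775])
tb corner plane .15 [0.56085772 0.26094627 0.15      ]
pot [0.22319581 0.17468648 0.08      ] tape [0.28098395 0.33582211 0.019     ]
t 0.4 shift [-0.8417 -0.7307  0.0216] turn [-0.0001 -0.     -0.    ]
t 0.4 shift [-0.8417 -0.7306  0.5549] turn [-0.0001 -0.     -0.    ]
```

```bash
python3 -m pendant '[[-1,-0.842,-0.731,0.02,0,0,0],[-1,-0.842,-0.731,0.02,0,0,0],[-1,-0.842,-0.731,0.02,0,0,0],[-1,-0.842,-0.731,0.02,0,0,0],[-1,-0.842,-0.731,0.02,0,0,0],[-1,-0.842,-0.731,0.02,0,0,0],[-1,-0.842,-0.731,0.02,0,0,0],[-1,-0.842,-0.731,0.02,0,0,0]]'
python3 - <<'E'
from h import *
rows([.362,.312,.07])
W=Cam('wrist'); cv2.imwrite('pics/w1.png',W.im[:,:,::-1])
b=blobs(W.im,(0,120,80),(8,255,255),(0,0,640,400),100); print([(c.round(1),s) for c,s in b])
T=Cam('top')
for c,s in b: print(W.plane(c,.07), W.o)
print(W.proj([[.362,.312,.07],[.4203,.352,.053],[.4917,.3899,.048]]))
E
```

```text
time: 1.4
ee_pos: [0.3614, 0.3129, 0.2306]
eef_rot: [0.15, 0.989, 0.0, -0.0]
ft_force: [-0.5, 0.0, -1.3]
width: 0.0872
grip_force: 0.0
t 1.4 shift [-0.0028 -0.0025  0.5354] turn [ 0.0002 -0.0001  0.    ]
[(array([316.9, 191.7]), array([308, 182,  19,  20, 301], dtype=int32)), (array([247.1, 322.2]), array([ 210,  311,   84,   19, 1029], dtype=int32))]
[0.36518072 0.3102633  0.07      ] [0.28820666 0.33537603 0.37808576]
[0.50212247 0.17504363 0.07      ] [0.28820666 0.33537603 0.37808576]
[[317.54516043 188.54508494]
 [363.92577309 220.60420979]
 [406.53859397 261.39298709]]
```

View pics/w1.png

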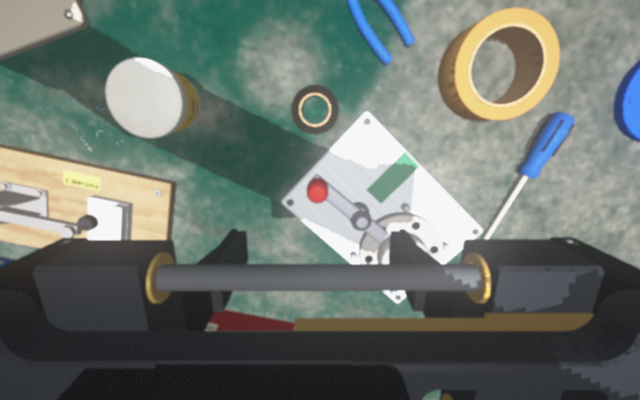

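The wrist view shows the knob at (317,192), within 4 px of the prediction, and the fingers will straddle it clear of the other parts. Descending and gripping the knob.

```bash
python3 -m pendant '[[-1,-0.005,-0.003,0.3,0,0,0],[-1,-0.005,-0.003,0.45,0,0,0],[-1,-0.005,-0.003,0.535,0,0,0],[-1,-0.005,-0.003,0.535,0,0,0],[-1,-0.005,-0.003,0.535,0,0,0]]' && python3 -m pendant '[[0.4,0,0,0,0,0,0],[0.7,0,0,0,0,0,0],[0.9,0,0,0,0,0,0],[1,0,0,0,0,0,0],[1,0,0,0,0,0,0],[1,0,0,0,0,0,0],[1,0,0,0,0,0,0],[1,0,0,0,0,0,0]]' 12
```

```text
time: 2.12
ee_pos: [0.3637, 0.3118, 0.0716]
eef_rot: [0.15, 0.989, 0.001, 0.0]
ft_force: [1.9, 0.6, 0.6]
width: 0.0872
grip_force: 0.0
time: 3.12
ee_pos: [0.3636, 0.3109, 0.0701]
eef_rot: [0.151, 0.989, 0.0, 0.0]
ft_force: [2.7, 2.3, -2.8]
width: 0.0231
grip_force: 12.0
```

Run:
```python
from h import *
p=np.array([.4212,.3512]); x=np.array([.493,-.870]); y=np.array([.870,.493])
s=r.read_state(); k=s['ee_pos'][:2]; d=k-p; a0=np.arctan2(d@-x,d@-y); print(a0,np.linalg.norm(d))
R=Rn.from_quat(s['eef_rot'])
for a in np.linspace(a0,1.571,9)[1:]:
    q=p+.07*(-y*np.cos(a)-x*np.sin(a)); print(round(a,2),q.round(4),(R.inv().apply([*(q-k),0])/.3).round(3))
```

```text
-0.09474878645163995 0.07028534819556541
0.11 [0.3568 0.3238] [0.035 0.034 0.   ]
0.32 [0.3525 0.3377] [0.062 0.074 0.   ]
0.53 [0.3512 0.3522] [0.08  0.119 0.   ]
0.74 [0.3529 0.3667] [0.089 0.167 0.   ]
0.95 [0.3576 0.3804] [0.088 0.215 0.   ]
1.15 [0.365  0.3929] [0.077 0.262 0.   ]
1.36 [0.3749 0.4037] [0.056 0.306 0.   ]
1.57 [0.3867 0.4121] [0.027 0.345 0.   ]
```

```bash
python3 -m pendant '[[1,0.035,0.034,0,0,0,0],[1,0.062,0.074,0,0,0,0],[1,0.08,0.119,0,0,0,0],[1,0.089,0.167,0,0,0,0],[1,0.088,0.215,0,0,0,0],[1,0.077,0.262,0,0,0,0],[1,0.056,0.306,0,0,0,0],[1,0.027,0.345,0,0,0,0]]' && python3 -m pendant '[[1,0,0,0,0,0,0],[1,0,0,0,0,0,0]]'
python3 - <<'E'
from h import *
T=Cam('top');S=Cam('side')
for C,b in((T,(330,200,420,270)),(S,(235,205,320,270))): print([(c.round(1),s) for c,s in blobs(C.im,(0,120,80),(8,255,255),b,5)])
E
```

```text
time: 4.12
ee_pos: [0.3842, 0.4112, 0.0688]
eef_rot: [0.151, 0.989, -0.002, -0.002]
ft_force: [-6.4, -3.3, -0.3]
width: 0.0235
grip_force: 12.0
time: 4.38
ee_pos: [0.3853, 0.4116, 0.069]
eef_rot: [0.151, 0.989, -0.001, -0.001]
ft_force: [-1.5, 4.4, -14.0]
width: 0.0234
grip_force: 12.0
[]
[(array([277.8, 216.6]), array([276, 209,   5,  16,  73], dtype=int32))]
```

```bash
python3 -m pendant '[[0,0,0,0,0,0,0],[-1,0,0,0,0,0,0],[-1,0,0,0,0,0,0],[-1,0,0,0,0,0,0],[-1,0,0,0,0,0,0],[-1,0,0,0,0,0,0]]' && python3 -m pendant '[[-1,0,0,-0.2,0,0,0],[-1,0,0,-0.4,0,0,0],[-1,0,0,-0.55,0,0,0],[-1,-0.1,0,-0.55,0,0,0],[-1,-0.2,0,-0.55,0,0,0],[-1,-0.2,0,-0.55,0,0,0]]'
python3 - <<'E'
from h import *
T=Cam('top');S=Cam('side');W=Cam('wrist')
print(r.read_state()['ee_pos'])
for C,b in((T,(330,200,420,270)),(S,(235,205,320,270)),(W,(0,0,640,300))): print([(c.round(1),s) for c,s in blobs(C.im,(0,120,80),(8,255,255),b,5)])
a=cv2.resize(S.im[195:285,235:360],None,fx=3,fy=3,interpolation=cv2.INTER_CUBIC)
b=cv2.resize(W.im[60:340,140:520],None,fx=1.05,fy=1.05)
o=np.zeros((400,800,3),np.uint8);o[:a.shape[0],:a.shape[1]]=a;o[:b.shape[0],400:400+b.shape[1]]=b[:,:400]
cv2.imwrite('pics/c2.png',o[:,:,::-1])
E
```

```text
time: 5.22
ee_pos: [0.3864, 0.4119, 0.0701]
eef_rot: [0.151, 0.989, 0.0, 0.0]
ft_force: [0.6, 0.6, -0.1]
width: 0.0754
grip_force: 0.0
time: 5.98
ee_pos: [0.4457, 0.3923, 0.2349]
eef_rot: [0.153, 0.988, -0.0, 0.0]
ft_force: [0.0, -1.0, 0.3]
width: 0.0868
grip_force: 0.0
[0.44284714 0.39441678 0.23487933]
[(array([363.3, 236.9]), array([360, 233,   9,   9,  35], dtype=int32))]
[(array([275.4, 216.4]), array([271, 209,  10,  16, 137], dtype=int32))]
[(array([318. , 133.9]), array([308, 124,  20,  22, 144], dtype=int32)), (array([  8. , 256.2]), array([  0, 250,  24,  16, 208], dtype=int32)), (array([238. , 297.1]), array([231, 294,  15,   6,  66], dtype=int32))]
```

View pics/c2.png

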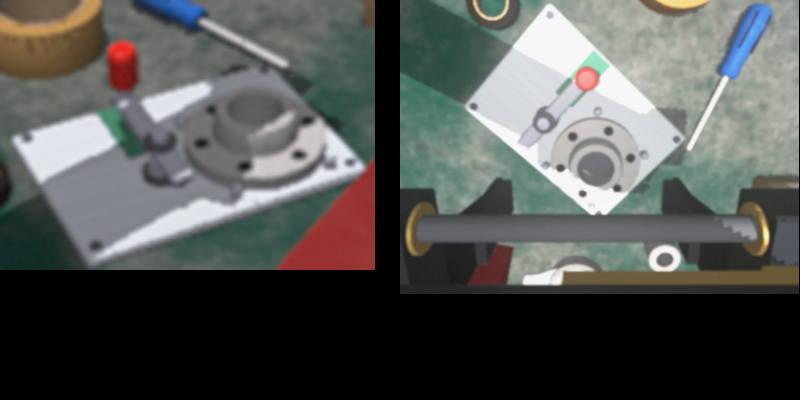

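The lever now lies over the green bar (knob at crop (587,78), nut at (544,121)) and its foot is clear of the rim. I check the angle numerically and measure the flange from the wrist view.

Run:
```python
from h import *
T=Cam('top');S=Cam('side');W=Cam('wrist')
wk=blobs(W.im,(0,90,80),(10,255,255),(280,100,350,160),30)[0]; tk=blobs(T.im,(0,90,60),(10,255,255),(350,225,380,245),5)[0]; sk=blobs(S.im,(0,120,80),(8,255,255),(235,205,320,270))[0]
print(wk,tk,sk)
for o in ([(T,tk[0]),(S,sk[0])],[(T,tk[0]),(S,sk[0]),(W,wk[0])]):
    X,e=tri(o); print('knob',X.round(4),np.round(e,1))
    for p in ([.4203,.352],[.4212,.3512],[.4221,.3505]):
        d=X[:2]-p; print('  ang',np.arctan2(d@[-.493,.870],d@[-.870,-.493]).round(3),np.linalg.norm(d).round(4))
# within wrist image alone: pivot nut vs knob vs green bar direction
k=W.plane(wk[0],.070); n=W.plane([277.1,175.2],.053); d=(k-n)[:2]; print('wrist ang',np.arctan2(d@[-.493,.870],d@[-.870,-.493]),np.linalg.norm(d))
# hub in wrist image: hub-top bore
x0,y0,x1,y1=295,185,355,250
g=cv2.resize(cv2.cvtColor(W.im,cv2.COLOR_RGB2GRAY)[y0:y1,x0:x1],None,fx=4,fy=4,interpolation=cv2.INTER_CUBIC)
_,m=cv2.threshold(g,0,255,cv2.THRESH_OTSU|cv2.THRESH_BINARY_INV)
for ct in cv2.findContours(m,0,2)[0]:
    if cv2.contourArea(ct)>1500:
        el=cv2.fitEllipse(cv2.convexHull(ct)); p=(np.array(el[0])+.5)/4-.5+[x0,y0]; print('bore',p,np.array(el[1])/4,W.plane(p,.048),tri([(T,[369.8,197.95]),(S,[319.5,231.0]),(W,p)]))
print(W.proj([[.4917,.3899,.048]]))
cv2.imwrite('pics/w3.png',cv2.resize(W.im[80:290,220:400],None,fx=2.8,fy=2.8,interpolation=cv2.INTER_CUBIC)[:,:,::-1])
```

```text
(array([317.30791789, 135.55131965]), array([307, 125,  22,  22, 341], dtype=int32)) (array([363.640625, 237.      ]), array([359, 233,  10,   9,  64], dtype=int32)) (array([275.40145985, 216.35766423]), array([271, 209,  10,  16, 137], dtype=int32))
knob [0.3877 0.4117 0.071 ] [0.  0.1]
  ang 1.587 0.0681
  ang 1.581 0.0692
  ang 1.574 0.0703
knob [0.3881 0.411  0.0715] [0.4 0.1 1.1]
  ang 1.587 0.0672
  ang 1.581 0.0683
  ang 1.575 0.0694
wrist ang 1.6079390112688676 0.0656151733966645
bore [325.92120743 220.89310074] [33.12134171 36.39740753] [0.49178008 0.38929655 0.048     ] (array([0.49170333, 0.38960971, 0.04821814]), [0.14738943796994453, 0.13148873420206364, 0.23900576242864652])
bore [325.54338455 215.23290634] [48.77861404 51.85990143] [0.48457668 0.39098743 0.048     ] (array([0.48978647, 0.39059997, 0.04582354]), [0.7706419970489694, 1.1125376874356623, 3.417385550183247])
[[326.3714302  220.69846296]]
```

View pics/w3.png

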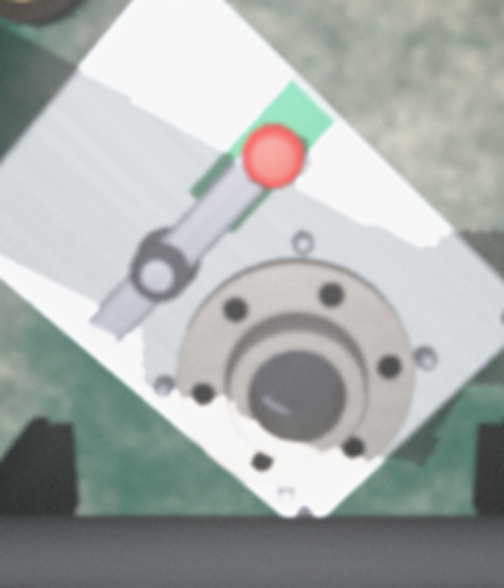

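The lever angle is about 1.58 rad, which is on the mark: the bar lies centred on the green with the foot clear of the rim. The three-view fix puts the flange hub top at (0.4917, 0.3896, 0.048).

Run:
```python
from h import *
rows([.4917,.3896,.20],119.5)
```

```text
t 6.275 shift [-0.1606  0.0326  0.1169] turn [ 2.000e-04 -1.000e-04 -3.897e-01]
```

```bash
python3 -m pendant '[[-1,-0.16,0.033,0.117,0,0,-0.08],[-1,-0.16,0.033,0.117,0,0,-0.16],[-1,-0.16,0.033,0.117,0,0,-0.24],[-1,-0.16,0.033,0.117,0,0,-0.32],[-1,-0.16,0.033,0.117,0,0,-0.39],[-1,-0.16,0.033,0.117,0,0,-0.39],[-1,-0.16,0.033,0.117,0,0,-0.39],[-1,-0.16,0.033,0.117,0,0,-0.39]]'
python3 - <<'E'
from h import *
rows([.4917,.3896,.09],119.5);rows([.4917,.3896,.0455],119.5)
E
```

```text
time: 7.28
ee_pos: [0.4923, 0.3892, 0.2]
eef_rot: [-0.253, 0.967, 0.0, 0.0]
ft_force: [0.8, -0.4, -0.0]
width: 0.0872
grip_force: 0.0
t 7.275 shift [0.001  0.002  0.3666] turn [ 0.      0.     -0.0012]
t 7.275 shift [0.001  0.002  0.5149] turn [ 0.      0.     -0.0012]
```

```bash
python3 -m pendant '[[-1,0,0.001,0.15,0,0,0],[-1,0,0.001,0.3,0,0,0],[-1,0,0.001,0.4,0,0,0],[-1,0,0.001,0.45,0,0,0],[-1,0,0.001,0.49,0,0,0],[-1,0,0.001,0.513,0,0,0],[-1,0,0.001,0.513,0,0,0],[-1,0,0.001,0.513,0,0,0]]'
python3 - <<'E'
from h import *
W=Cam('side'); cv2.imwrite('pics/s4.png',cv2.resize(W.im[130:290,220:420],None,fx=3,fy=3)[:,:,::-1])
E
```

```text
time: 8.28
ee_pos: [0.4927, 0.3897, 0.0469]
eef_rot: [-0.254, 0.967, 0.0, 0.001]
ft_force: [-0.3, -1.2, 0.7]
width: 0.087
grip_force: 0.0
```

View pics/s4.png

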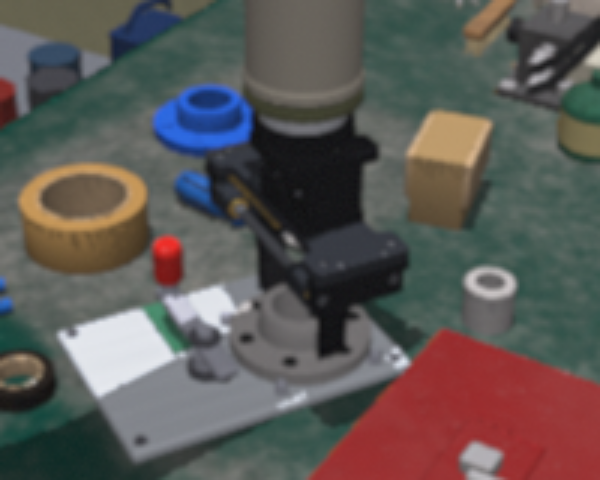

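The fingers straddle the hub with their tips just above the rim (finger at crop (332,335)). The knob at (167,260) and the lever are clear. Gripping.

```bash
python3 -m pendant '[[-0.7,0,0,0.002,0,0,0],[-0.5,0,0,0.002,0,0,0],[-0.3,0,0,0.002,0,0,0],[0,0,0,0.002,0,0,0],[1,0,0,0.002,0,0,0],[1,0,0,0.002,0,0,0],[1,0,0,0.002,0,0,0],[1,0,0,0.002,0,0,0]]' 55 && python3 -m pendant '[[1,0,0,-0.01,0,0,0],[1,0,0,-0.02,0,0,0],[1,0,0,-0.03,0,0,0],[1,0,0,-0.04,0,0,0],[1,0,0,-0.05,0,0,0],[1,0,0,-0.06,0,0,0],[1,0,0,-0.07,0,0,0],[1,0,0,-0.07,0,0,0]]'
```

```text
time: 9.32
ee_pos: [0.4924, 0.3892, 0.0455]
eef_rot: [-0.254, 0.967, -0.0, 0.0]
ft_force: [0.2, -0.8, 1.8]
width: 0.063
grip_force: 54.9
time: 10.32
ee_pos: [0.4924, 0.3895, 0.0668]
eef_rot: [-0.254, 0.967, 0.0, 0.0]
ft_force: [-0.0, -0.7, -6.6]
width: 0.0621
grip_force: 54.6
```

The opening reads slightly under the hub's diameter, so I check for slip or tilt before lifting further.

Run:
```python
from h import *
for i in range(4):
    s=r.read_state(); W=Cam('side'); print(round(s['width'],4),s['ft_force'].round(1),s['torque'].round(2),s['ee_pos'].round(4))
T=Cam('top')
a=cv2.resize(W.im[150:270,240:380],None,fx=4,fy=4,interpolation=cv2.INTER_CUBIC)
cv2.imwrite('pics/s5.png',a[:,:,::-1])
```

```text
0.0621 [-0.  -0.7 -6.6] [ 0.03  0.02 -0.02] [0.4924 0.3895 0.0668]
0.0628 [ 0.2 -0.2 -6.8] [ 0.03  0.07 -0.01] [0.4923 0.3894 0.0666]
0.0627 [ 0.1 -0.1 -7.2] [0.06 0.07 0.06] [0.4922 0.3893 0.0664]
0.0625 [ 0.8  0.  -7.1] [ 0.1   0.06 -0.01] [0.4922 0.3893 0.0663]
```

View pics/s5.png

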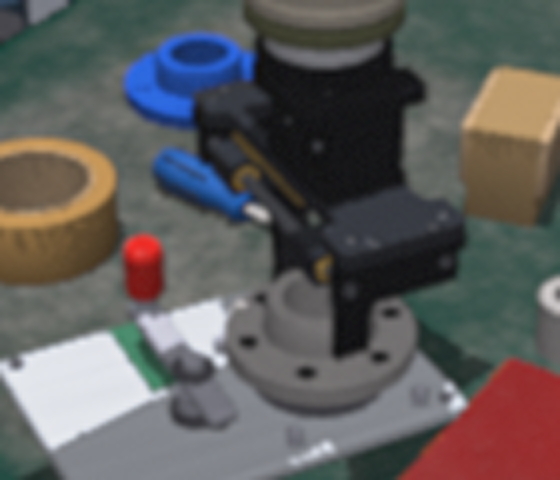

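The flange hangs level (rim at crop (320,340)), held steady at about 7 N with no slip. Lifting further.

```bash
python3 -m pendant '[[1,0,0,-0.02,0,0,0],[1,0,0,-0.045,0,0,0],[1,0,0,-0.07,0,0,0],[1,0,0,-0.095,0,0,0],[1,0,0,-0.12,0,0,0],[1,0,0,-0.145,0,0,0],[1,0,0,-0.17,0,0,0],[1,0,0,-0.19,0,0,0]]' && python3 -m pendant '[[1,0,0,-0.02,0,0,0],[1,0,0,-0.045,0,0,0],[1,0,0,-0.07,0,0,0],[1,0,0,-0.095,0,0,0],[1,0,0,-0.12,0,0,0],[1,0,0,-0.145,0,0,0],[1,0,0,-0.17,0,0,0],[1,0,0,-0.185,0,0,0]]' && python3 -m pendant '[[1,0,0,0,0,0,0],[1,0,0,0,0,0,0],[1,0,0,0,0,0,0],[1,0,0,0,0,0,0],[1,0,0,0,0,0,0],[1,0,0,0,0,0,0],[1,0,0,0,0,0,0],[1,0,0,0,0,0,0]]'
python3 - <<'E'
from h import *
W=Cam('side'); s=r.read_state(); print(s['width'],s['ft_force'],s['torque'],s['joint_vel'].round(3))
cv2.imwrite('pics/s6.png',cv2.resize(W.im[100:270,230:390],None,fx=3.5,fy=3.5,interpolation=cv2.INTER_CUBIC)[:,:,::-1])
E
```

```text
time: 11.58
ee_pos: [0.4923, 0.3894, 0.124]
eef_rot: [-0.254, 0.967, 0.0, 0.0]
ft_force: [-0.1, -0.1, -7.6]
width: 0.0624
grip_force: 54.6
time: 12.58
ee_pos: [0.4924, 0.3894, 0.1796]
eef_rot: [-0.254, 0.967, 0.0, 0.0]
ft_force: [0.2, -0.4, -6.8]
width: 0.0626
grip_force: 54.6
time: 13.58
ee_pos: [0.4923, 0.3893, 0.179]
eef_rot: [-0.254, 0.967, 0.0, -0.0]
ft_force: [-0.0, 1.2, -8.0]
width: 0.0627
grip_force: 54.6
0.06285519353283765 [-0.14024941 -0.25928986 -6.56773986] [ 0.04502993  0.0526968  -0.02571345] [ 0.001 -0.     0.     0.001 -0.001  0.    -0.003]
```

View pics/s6.png

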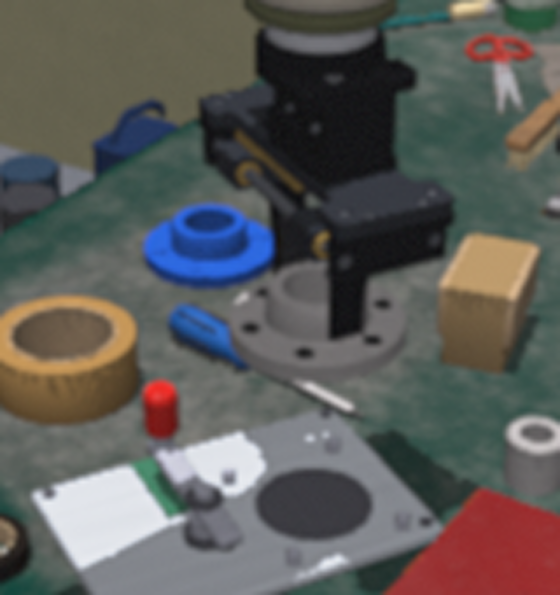

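The flange hangs level at crop (315,330), 13 cm above the empty nest at (313,503). The lever is still on its mark and the bystanders are untouched.

```bash
python3 -c "from bench import r; print(r.close_job())"
```

```text
the job is handed in; nothing more can be done
None
```

The job is handed in: the clamp lever was swung onto its green mark (measured about 1.58 rad), and the flange was then lifted straight up and is held still and level about 13 cm above its nest; no other part was seen to move.

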